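Stand the slumped egg lamp up on its charger and press its switch

ROBOT

A 6-joint arm with a two-finger parallel gripper is mounted at the origin on the work surface. World frame = base frame: x ahead of the robot, y to its left, z up, the work surface at z = 0. Lengths are in m, angles in degrees, forces in N, time in s.
With the tool pointing down it reaches from about 0.4 to 0.825 m from the base axis. Payload 7 kg.
Tool frame: the origin (TCP) lies at the very end of the fingers, on their centre line; the grasp point (between the pads) lies behind it (r.grasp_offset is the z of the grasp point in the tool frame, in m); z points along the fingers, y is the direction in which the jaws open and shut (so a half turn about z gives the same grasp; the last joint's range is limited). The gripper opens to 88 mm and grips with 3 to 60 N. Pads are 19 mm wide; open, the fingers measure 130 mm over their backs; the gripper's body (78 mm by 193 mm) begins 47 mm behind the grasp point.
Start: joints at [90.705, 20.546, 0.682, 0, -70.136, -16.507], TCP at [0.184, 0.649, 0.227] pointing down, gripper open.
Joint ranges: [-176.03, 176.03], [-82.01, 121.73], [-58.28, 71.71], [-173.87, 95.51], [-174.79, -0.11], [-173.66, 173.66]. Speed limits (degrees/s): [136.94, 136.94, 172.46, 180, 180, 180].

INTERFACE

Orientations are given as [roll, pitch, yaw] about the fixed x, y, z axes, in that order (R = Rz(yaw) Ry(pitch) Rx(roll)).
In Python, from plant import r gives the robot as it stands. The module is installed in compiled form; this text tells all that it offers.
- The arm moves only by the tool servo_tool, never from a script. Its argument "targets" is a list of rows, each an object of numbers: "dx", "dy", "dz": the shift along the world's x, y, z in cm; "spin": the turn about the world's z in rad; "grip": the opening in per cent of the stroke, from 0 (shut) to 100 (fully open). A call has exactly 10 rows; each row is the pose to reach, as a shift and turn from the pose commanded when the call began; what a row does not reach only later rows make up. A row lasts 1/12 s, in which the tool goes at most 41.7 mm and 7.16 degrees, less where a joint would pass 70% of its speed; a pose out of reach is approached as far as the arm can. A call with a gripper value outside its range is refused whole. The fingers move at their own pace and stop on an object; "squeeze" is the grip in N (left out, the last holds). Time passes only in rows, so rows that repeat a pose let the fingers close, or fill a call up. It gives the time, the measured TCP pose, the force and the opening at its end, in the units of the state.
- r.get_state(): the state, without advancing time (a new reading comes with each control period).
- r.capture(name): name is "scene" or "side" or "wrist"; returns the picture (480x640x3 uint8, blue, green, red); there is no depth.
- r.get_calibration(name): a dict with "K" (3x3 intrinsics, pixels), "k1" (the pictures are not rectified: a ray, as slopes to the right and down, at radius r is drawn at 1 + k1 r^2 times it, then the intrinsics apply), "extrinsics" (4x4, takes a point from camera to world coordinates). Camera axes: x right, y down, z forward; pixel columns grow to the right and rows downward; lengths in m; the calibration is good to about 2 mm. A picture is of the moment at which its call begins: read the wrist's pose just before it. get_calibration takes no time and is no camera call; for the wrist camera it gives the pose at the moment of the call.
- r.close_job(): hands the job in, once; it reports no verdict.
Trained networks look in the newest picture that a camera, given by its name, has taken for a name from the list of things; names that differ only in an ending like _2 or _b are one class to them, and where a whole thing is asked for, a point or a joint stands for the part that bears it (a point fixed in the world has none). Each returns a list of dicts, best first, with "p" (0 to 1); they miss things now and then, are a little off and sometimes report something else, mostly with a low value. They report only what shows in the picture. A call takes as long as a camera call.
- r.cut_out(name, camera): "mask" (480x640 bool, what is visible of it) and "extent" ([left, top, right, bottom] in pixels, round what is visible of it).
The state is a dict: "time_s": time; "joints": joint angles; "qd": joint speeds; "joint_torque": joint torques, N m; "tcp_pos": TCP position; "eef_rot": TCP orientation; "contact_force": force on the tool from outside, world axes, zero at the start; "moment": the same for the moment, N m; "gripper_width": finger opening in m.
Only numpy, scipy, OpenCV 4.12 (cv2) and the standard library are available. Lean on these libraries where they do the work, as an engineer would, in place of code of your own. Each camera call takes 0.05 s, during which the arm holds its last target. There are 200 camera calls.

TASK

One of the two egg-shaped pool lamps on the charging tray has slumped over in its seat ring, so it is not charging. Without lifting it out of the ring, gently tip it up until it stands straight upright, blue switch on top, like its neighbour; then press the switch right down to start the charge, and leave the lamp standing upright by itself. The shell is thin, so only light touches, and do not disturb the other lamp or the things on the bench.

Things in the scene. Friction and masses are not known exactly. Their poses are not given: they have to be found in the camera images.
- lamp: the slumped lamp: white egg-shaped shell, 150 mm long, grey base at the round end, blue switch at the tip, 0.25 to 0.5 kg. Origin: centre of its round end, a sphere of 52 mm radius; z axis along the egg to the switch. It starts leaning 55 degrees from upright, the tip towards the robot or up to 70 degrees to either side. Its weight lies at the origin, so friction keeps it at any lean
- lamp_tip (a point): centre of the ball of 36 mm radius that forms the slumped lamp's tip, 54 mm along z from its origin; a straight taper joins the two spheres. In its ring the lamp turns like a ball in a socket under 0.4 to 1.5 N here. Rubber fingertips grip the shell: if they drag on it, or press it towards the round end, it jams or climbs the ring: then let go and take a fresh hold
- lamp_switch (a joint): travel of the slumped lamp's blue push switch, m: 0 out, 0.004 fully in; springs back. It starts to move at 1.5 N and is fully in at 5 N
- switch_top (a point): centre of the blue switch's flat top, 27 mm across, on the lamp's axis, 98 mm along z from its origin when out; it stands 8 mm proud of the tip. An off-centre press, or one on a leaning lamp, rolls the lamp over
- lamp_b: the other, identical lamp, standing upright in the other well; origin at the centre of its round end, z axis to the switch; its top is 165 mm above the bench. Leave it alone
- tray: charging tray, fixed to the bench: black plate 180 (x) by 430 (y) by 10 mm, origin at the centre of the underside. Two wells at y = +120 and -120 mm: a grey collar of 66 mm outer radius with a smooth white seat ring, 84 mm across, its top 34 mm above the bench. A power box 35 by 50 mm, 32 mm high, stands between them at x = +60 mm
- well_left (a point): where the centre of a lamp's round end sits when seated in the tray's +y well: on the well's axis, 67 mm above the bench. The slumped lamp may be in either well
- well_right (a point): the same for the tray's -y well
- tub: bystander: white tub with a blue lid, radius 50 mm, 130 mm high, origin at the centre of the underside
- trowel: bystander: steel finishing trowel with a red handle, 200 by 75 mm, 62 mm high, origin at the centre of the underside, long axis x

How it is judged:
By the outcome, as a careful person would: the job done as asked, in the order asked, and still so for the second after the job is handed in, with the robot touching nothing.
It also fails if it takes over 72 s, if anything falls off the work surface, if the arm or the gripper's body presses on something with over 40 N, if the wrist force passes 120 N, or if a joint passes its speed limit or range.

## Working session

There is one attempt and no reset: what is moved stays moved. The work goes in short steps, Python scripts to look and compute and a tool call to move; the robot and the scene stay as the last step left them, time stands still between calls to the robot, and variables do not carry over. Pictures are saved under pics/ and viewed, about 8 in all and at most 12, crops included, and the job is handed in when it is done.

Besides the shell and the picture viewer there is one more tool, called as name(argument=value, ...) on one line, values as JSON. servo_tool: Moves the arm, as the interface text tells. Its arguments: {"type":"object","properties":{"targets":{"type":"array"},"squeeze":{"type":"number"}},"required":["targets"]}

```bash
mkdir -p pics; cat > h.py <<'E'
import numpy as np, cv2
from plant import r
def ray(cam,uv,cal=None):
    c=cal or r.get_calibration(cam);K=np.array(c["K"]);T=np.array(c["extrinsics"])
    d=np.array([(uv[0]-K[0,2])/K[0,0],(uv[1]-K[1,2])/K[1,1]]);s=d.copy()
    for _ in range(20): s=d/(1+c["k1"]*(s@s))
    v=T[:3,:3]@np.array([s[0],s[1],1]);return T[:3,3],v/np.linalg.norm(v)
def proj(cam,P,cal=None):
    c=cal or r.get_calibration(cam);K=np.array(c["K"]);T=np.array(c["extrinsics"])
    p=np.linalg.inv(T)@np.append(P,1);s=p[:2]/p[2];s=s*(1+c["k1"]*(s@s))
    return np.array([K[0,0]*s[0]+K[0,2],K[1,1]*s[1]+K[1,2]])
def atz(cam,uv,z,cal=None):
    o,v=ray(cam,uv,cal);return o+v*(z-o[2])/v[2]
E
python3 - <<'E'
from h import *
s=r.get_state();print(s,r.grasp_offset)
for c in ["scene","side"]:
    im=r.capture(c);cv2.imwrite(f"pics/{c}0.png",im)
    print(c,np.round(r.get_calibration(c)["extrinsics"],3).tolist())
    for n in ["lamp","tray","tub","trowel","lamp_switch"]:
        for d in r.cut_out(n,c)[:3]:
            m=d["mask"];ys,xs=np.nonzero(m);print(n,round(d["p"],2),d["extent"],xs.mean().round(1),ys.mean().round(1),len(xs))
E
```

```text
{'time_s': 0.0, 'joints': array([ 9.07048485e+01,  2.05911723e+01,  6.33915381e-01, -2.25147865e-02,
       -7.01342995e+01, -1.65098296e+01]), 'qd': array([-0.08398166, -0.10783585, -0.08113198,  0.05853306, -0.0104182 ,
        0.04076644]), 'joint_torque': array([ 2.00795825e-03, -5.82716060e+01,  2.93054152e+01,  6.99746087e+00,
        6.78650526e-03, -1.59403389e-04]), 'tcp_pos': array([0.18369018, 0.64901982, 0.22561919]), 'eef_rot': array([ 1.79906203e+02, -5.72868226e-03, -1.58126442e+01]), 'contact_force': array([ 0.5960886 , -0.03636912, -0.43817204]), 'moment': array([ 0.02701992, -0.01712606, -0.04938238]), 'gripper_width': 0.08743511124329305} -0.0188
scene [[-0.63, 0.634, -0.448, 1.152], [0.777, 0.522, -0.352, 0.432], [0.011, -0.57, -0.822, 1.143], [0.0, 0.0, 0.0, 1.0]]
lamp 0.89 [321.4, 240.8, 358.0, 283.0] 338.3 262.0 1247
lamp 0.77 [269.4, 178.3, 303.8, 226.1] 286.4 204.6 1290
tray 0.61 [244.1, 202.7, 381.1, 318.0] 312.9 257.5 5459
tray 0.43 [266.0, 179.1, 306.7, 225.5] 286.9 204.3 1307
tub 0.76 [452.5, 301.1, 504.3, 353.7] 479.5 324.3 2024
trowel 0.88 [203.4, 145.7, 226.9, 194.6] 216.0 172.4 955
side [[0.993, -0.069, 0.091, 0.439], [-0.113, -0.492, 0.863, -1.379], [-0.014, -0.868, -0.497, 0.899], [0.0, 0.0, 0.0, 1.0]]
lamp 0.86 [312.1, 212.1, 343.3, 255.0] 326.6 234.1 1162
lamp 0.75 [291.6, 261.2, 338.3, 302.2] 315.2 279.8 1524
lamp 0.73 [285.4, 240.3, 357.8, 323.8] 326.4 289.2 3322
tray 0.58 [285.5, 239.4, 355.2, 324.6] 326.3 289.4 3161
tub 0.66 [278.7, 170.3, 302.5, 212.3] 290.6 189.9 1034
trowel 0.77 [293.1, 350.9, 372.1, 412.7] 331.3 381.6 2250
lamp_switch 0.62 [278.5, 169.2, 304.1, 213.5] 290.5 190.2 1026
```

```bash
python3 - <<'E'
from h import *
a=cv2.imread("pics/scene0.png")[130:370,190:520];b=cv2.imread("pics/side0.png")[160:430,260:400]
a=cv2.resize(a,None,fx=1.5,fy=1.5,interpolation=2);a=cv2.resize(cv2.imread("pics/scene0.png")[160:320,230:400],(425*1,400),interpolation=2);b=cv2.resize(cv2.imread("pics/side0.png")[190:340,265:385],(320,400),interpolation=2)
cv2.imwrite("pics/v1.png",np.hstack([a,b]))
for z in [.067]:
  print(atz("scene",(338,262),.08),atz("scene",(286,205),.1),atz("side",(327,234),.08),atz("side",(315,280),.08),atz("scene",(479,324),.08),atz("scene",(216,172),.03))
E
```

```text
[0.61513184 0.08517843 0.08      ] [ 0.56921519 -0.13960589  0.1       ] [0.61092549 0.09177265 0.08      ] [ 0.54860982 -0.15501496  0.08      ] [0.53454658 0.46735133 0.08      ] [ 0.57236251 -0.44188693  0.03      ]
```

View pics/v1.png

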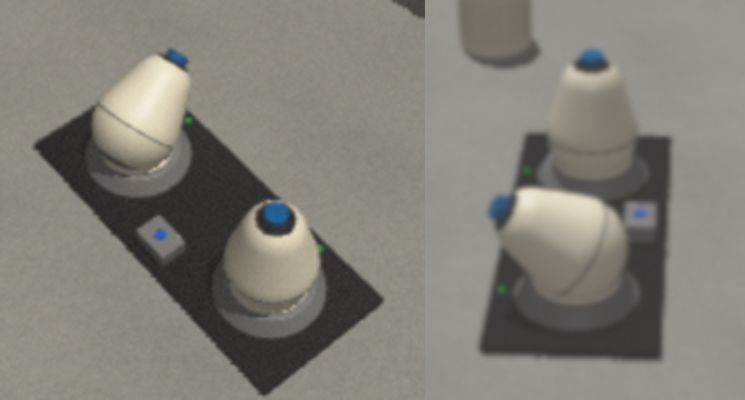

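The right (-y) lamp is the slumped one: its tip points roughly at the robot, with the switch at about (300,183) in the scene picture and (290,268) in the side picture. I'll triangulate the switches.

```bash
cat >> h.py <<'E'
def blues(im):
    h=cv2.cvtColor(im,cv2.COLOR_BGR2HSV);m=cv2.inRange(h,(98,110,40),(125,255,255))
    n,l,s,c=cv2.connectedComponentsWithStats(m)
    return [(c[i].round(2).tolist(),int(s[i,4])) for i in range(1,n) if s[i,4]>6]
def tri(rs):
    A=sum(np.eye(3)-np.outer(v,v) for o,v in rs);b=sum((np.eye(3)-np.outer(v,v))@o for o,v in rs)
    return np.linalg.solve(A,b)
E
python3 - <<'E'
from h import *
B={}
for c in ["scene","side"]:
    im=cv2.imread(f"pics/{c}0.png");print(c,blues(im))
    B[c]=[p for p,_ in blues(im)]
for p in B["scene"]:
  for q in B["side"]:
    R=[ray("scene",p),ray("side",q)];X=tri(R)
    e=np.linalg.norm(proj("scene",X)-p)
    if e<3: print(p,q,X.round(4),e.round(2))
E
```

```text
scene [([549.46, 61.65], 748), ([300.12, 182.44], 25), ([340.05, 245.34], 82), ([293.71, 253.5], 14), ([487.17, 314.3], 936)]
side [([289.83, 174.63], 202), ([90.49, 193.74], 73), ([327.07, 210.93], 28), ([292.58, 266.85], 33)]
[300.12, 182.44] [292.58, 266.85] [ 0.4919 -0.1503  0.1227] 0.38
[340.05, 245.34] [327.07, 210.93] [0.6123 0.0858 0.161 ] 0.48
[487.17, 314.3] [289.83, 174.63] [0.5235 0.4698 0.1235] 0.37
```

servo_tool(targets=[{"dx": 2.6, "dy": -3, "dz": 2, "spin": 0}, {"dx": 5.2, "dy": -6, "dz": 4, "spin": 0}, {"dx": 7.8, "dy": -9, "dz": 6, "spin": 0.05}, {"dx": 10.4, "dy": -12, "dz": 8, "spin": 0.1}, {"dx": 13, "dy": -15, "dz": 10, "spin": 0.15}, {"dx": 15.6, "dy": -18, "dz": 10, "spin": 0.2}, {"dx": 18.2, "dy": -21, "dz": 10, "spin": 0.25}, {"dx": 20.8, "dy": -24, "dz": 10, "spin": 0.276}, {"dx": 23.4, "dy": -27, "dz": 10, "spin": 0.276}, {"dx": 26, "dy": -30, "dz": 10, "spin": 0.276}])

```text
validation failed for argument at $.ta...
```

servo_tool(targets=[{"dx": 0.9, "dy": -4}, {"dx": 1.8, "dy": -8}, {"dx": 2.7, "dy": -12}, {"dx": 3.6, "dy": -16}, {"dx": 4.5, "dy": -20}, {"dx": 5.4, "dy": -24}, {"dx": 6.3, "dy": -28}, {"dx": 7.2, "dy": -32}, {"dx": 8.1, "dy": -36}, {"dx": 9, "dy": -40}])

```text
validation failed for argument at $.ta...
```

servo_tool(targets=[{"dy": -4}, {"dy": -8}, {"dy": -10}, {"dy": -10}, {"dy": -10}, {"dy": -10}, {"dy": -10}, {"dy": -10}, {"dy": -10}, {"dy": -10}])

```text
validation failed for argument at $.ta...
```

```bash
python3 - <<'E'
from h import *
s=r.get_state();print(s["time_s"],s["tcp_pos"],s["eef_rot"],s["joints"].round(1))
cal=r.get_calibration("wrist");im=r.capture("wrist");cv2.imwrite("pics/w1.png",im)
print(np.round(cal["extrinsics"],3).tolist(),np.array(cal["K"])[0,0]); print(blues(im))
for n in ["lamp","lamp_switch","tray"]:
    for d in r.cut_out(n,"wrist")[:2]: print(n,round(d["p"],2),d["extent"])
for p,a in blues(im):
    print(p,a,[atz("wrist",p,z,cal).round(4).tolist() for z in(.032,.123)])
B=proj
box=atz("scene",(293.71,253.5),.032);L=np.array([.6123,.0858])
print("box",box)
for psi in range(-14,10,2):
    a=np.radians(psi);x=np.array([np.cos(a),np.sin(a)]);y=np.array([-x[1],x[0]])
    print(psi,(L-.12*y+.06*x).round(3),(L-.24*y).round(3),np.hypot(*(L-.24*y-[.4919,-.1503])).round(4))
E
```

```text
0.6 [0.18382914 0.6494681  0.22660579] [-1.79996173e+02  1.34031350e-03 -1.58031899e+01] [ 90.7  20.5   0.7  -0.  -70.1 -16.5]
[[-0.272, -0.931, -0.243, 0.249], [-0.962, 0.263, 0.069, 0.631], [-0.0, 0.253, -0.967, 0.385], [0.0, 0.0, 0.0, 1.0]] 387.1294556714796
[([30.76, 56.3], 6372)]
[30.76, 56.3] 6372 [[0.3945, 0.8607, 0.032], [0.357, 0.8014, 0.123]]
box [ 0.64859416 -0.04491089  0.032     ]
-14 [ 0.641 -0.045] [ 0.554 -0.147] 0.0624
-12 [ 0.646 -0.044] [ 0.562 -0.149] 0.0705
-10 [ 0.651 -0.043] [ 0.571 -0.151] 0.0787
-8 [ 0.655 -0.041] [ 0.579 -0.152] 0.087
-6 [ 0.659 -0.04 ] [ 0.587 -0.153] 0.0953
-4 [ 0.664 -0.038] [ 0.596 -0.154] 0.1037
-2 [ 0.668 -0.036] [ 0.604 -0.154] 0.1121
0 [ 0.672 -0.034] [ 0.612 -0.154] 0.1205
2 [ 0.676 -0.032] [ 0.621 -0.154] 0.1288
4 [ 0.681 -0.03 ] [ 0.629 -0.154] 0.1372
6 [ 0.685 -0.027] [ 0.637 -0.153] 0.1455
8 [ 0.688 -0.025] [ 0.646 -0.152] 0.1538
```

View pics/w1.png

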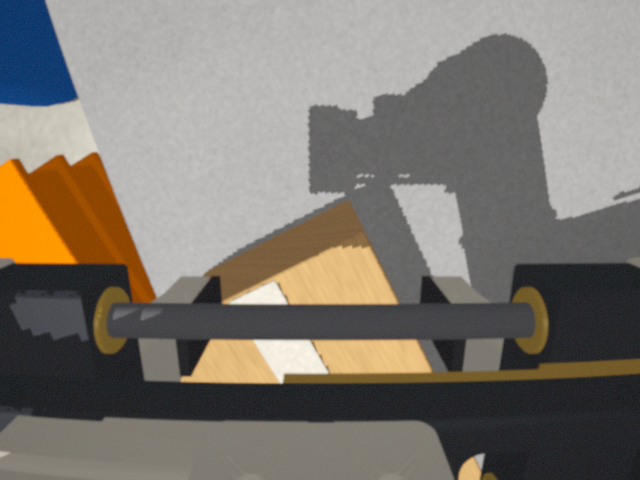

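The calls were refused because rows need every field. I'll resend complete rows, going up first.

servo_tool(targets=[{"dx": 0, "dy": 0, "dz": 4, "spin": 0, "grip": 100}, {"dx": 2.5, "dy": -3, "dz": 6, "spin": 0, "grip": 100}, {"dx": 5, "dy": -6, "dz": 8, "spin": 0.05, "grip": 100}, {"dx": 8, "dy": -9, "dz": 10, "spin": 0.1, "grip": 100}, {"dx": 10.5, "dy": -12, "dz": 10, "spin": 0.15, "grip": 100}, {"dx": 13, "dy": -15, "dz": 10, "spin": 0.2, "grip": 100}, {"dx": 16, "dy": -18, "dz": 10, "spin": 0.25, "grip": 100}, {"dx": 18.5, "dy": -21, "dz": 10, "spin": 0.276, "grip": 100}, {"dx": 21, "dy": -24, "dz": 10, "spin": 0.276, "grip": 100}, {"dx": 24, "dy": -27, "dz": 10, "spin": 0.276, "grip": 100}], squeeze=3)

```text
time_s: 1.63
tcp_pos: [0.4239, 0.3781, 0.3272]
eef_rot: [-179.9, -0.0, 0.0]
contact_force: [-0.1, 0.7, -0.2]
gripper_width: 0.0875
```

servo_tool(targets=[{"dx": 0.8, "dy": -4, "dz": 0, "spin": 0, "grip": 100}, {"dx": 1.6, "dy": -8, "dz": 0, "spin": 0, "grip": 100}, {"dx": 2.4, "dy": -12, "dz": 0, "spin": 0, "grip": 100}, {"dx": 3.2, "dy": -16, "dz": 0, "spin": 0, "grip": 100}, {"dx": 4, "dy": -20, "dz": 0, "spin": 0, "grip": 100}, {"dx": 4.8, "dy": -24, "dz": 0, "spin": 0, "grip": 100}, {"dx": 5.6, "dy": -28, "dz": 0, "spin": 0, "grip": 100}, {"dx": 6.4, "dy": -32, "dz": 0, "spin": 0, "grip": 100}, {"dx": 7.2, "dy": -36, "dz": 0, "spin": 0, "grip": 100}, {"dx": 8, "dy": -40, "dz": 0, "spin": 0, "grip": 100}])

```text
time_s: 2.47
tcp_pos: [0.5031, -0.022, 0.3271]
eef_rot: [-180.0, -0.1, 0.0]
contact_force: [1.3, 0.4, 0.0]
gripper_width: 0.0878
```

servo_tool(targets=[{"dx": 0, "dy": -4, "dz": 0, "spin": 0, "grip": 100}, {"dx": 0, "dy": -8, "dz": 0, "spin": 0, "grip": 100}, {"dx": 0, "dy": -12, "dz": 0, "spin": 0, "grip": 100}, {"dx": 0, "dy": -13, "dz": 0, "spin": 0, "grip": 100}, {"dx": 0, "dy": -13, "dz": 0, "spin": 0, "grip": 100}, {"dx": 0, "dy": -13, "dz": 0, "spin": 0, "grip": 100}, {"dx": 0, "dy": -13, "dz": 0, "spin": 0, "grip": 100}, {"dx": 0, "dy": -13, "dz": 0, "spin": 0, "grip": 100}, {"dx": 0, "dy": -13, "dz": 0, "spin": 0, "grip": 100}, {"dx": 0, "dy": -13, "dz": 0, "spin": 0, "grip": 100}])

```text
time_s: 3.3
tcp_pos: [0.5034, -0.1491, 0.3267]
eef_rot: [-180.0, -0.0, 0.1]
contact_force: [-0.0, 0.1, -0.1]
gripper_width: 0.0875
```

```bash
python3 - <<'E'
from h import *
s=r.get_state();print(s["time_s"],s["tcp_pos"],s["eef_rot"],s["joints"].round(1),s["contact_force"])
cal=r.get_calibration("wrist");im=r.capture("wrist");cv2.imwrite("pics/w2.png",im)
print(np.round(cal["extrinsics"],3).tolist())
for p,a in blues(im):
    print(p,a,[atz("wrist",p,z,cal).round(4).tolist() for z in(.032,.123)])
for n in ["lamp","lamp_switch"]:
    for d in r.cut_out(n,"wrist")[:2]: print(n,round(d["p"],2),d["extent"])
E
```

```text
3.3 [ 0.50342678 -0.14909882  0.32669165] [-1.79996778e+02 -1.45931018e-02  1.02925202e-01] [  4.9   3.3  -8.5  -0.  -78.2  85.2] [-0.04868722  0.07413441 -0.08107726]
[[0.002, -0.968, -0.253, 0.571], [-1.0, -0.002, -0.0, -0.149], [-0.0, 0.253, -0.968, 0.485], [0.0, 0.0, 0.0, 1.0]]
[222.77, 66.41] 115 [[0.6496, -0.0408, 0.032], [0.6338, -0.0626, 0.123]]
[39.02, 91.42] 982 [[0.63, 0.1799, 0.032], [0.6182, 0.1138, 0.123]]
[318.52, 221.44] 488 [[0.4742, -0.1469, 0.032], [0.4937, -0.1474, 0.123]]
lamp 0.76 [18.5, 47.9, 148.2, 153.5]
lamp 0.72 [48.5, 16.1, 416.3, 230.7]
lamp_switch 0.76 [304.4, 215.6, 334.4, 231.5]
```

View pics/w2.png

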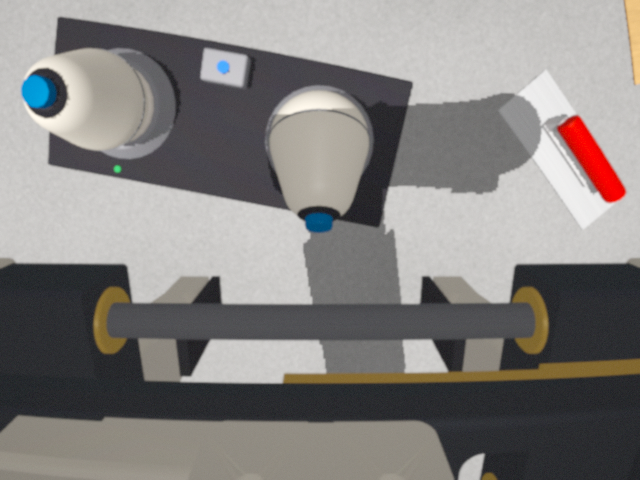

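Wrist view: the slumped lamp's axis points almost exactly to −x (sphere about column 319.5, switch at (318,221)). The neighbour's switch is at (39,91), the power box dot at (223,66), and the trowel is far to the right.

```bash
python3 - <<'E'
from h import *
im=cv2.imread("pics/w2.png");cal=r.get_calibration("wrist")
Lb=atz("wrist",(39,91.4),.163,cal);box=atz("wrist",(222.8,66.4),.032,cal);print(Lb,box)
# tray corners (top z=.01)
c=[atz("wrist",p,.01,cal)[:2] for p in((59,17),(412,81),(379,227),(48,164))];print(np.round(c,4),np.mean(c,0))
for i in range(4): d=c[(i+1)%4]-c[i];print(np.hypot(*d).round(3),np.degrees(np.arctan2(*d[::-1])).round(1))
for w in [(.572,-.151),(.574,-.149),(.572,-.147)]:
    print(w,proj("wrist",[*w,.067],cal).round(1),387*.052/np.linalg.norm(np.array([*w,.067])-np.array(cal["extrinsics"])[:3,3]))
E
```

```text
[0.61310192 0.08416657 0.163     ] [ 0.64952236 -0.04138586  0.032     ]
[[ 0.7174  0.1598]
 [ 0.6372 -0.2561]
 [ 0.4624 -0.2234]
 [ 0.5442  0.1956]] [ 0.59029741 -0.03102969]
0.424 -100.9
0.178 169.4
0.427 78.9
0.177 -11.7
(0.572, -0.151) [321.9 137.3] 48.17984060380299
(0.574, -0.149) [320.  135.3] 48.17909113364574
(0.572, -0.147) [318.1 137.2] 48.1790671887979
```

servo_tool(targets=[{"dx": 1.7, "dy": 0, "dz": -3, "spin": 0, "grip": 100}, {"dx": 1.7, "dy": 0, "dz": -7, "spin": 0, "grip": 100}, {"dx": 1.7, "dy": 0, "dz": -11, "spin": 0, "grip": 100}, {"dx": 1.7, "dy": 0, "dz": -14, "spin": 0, "grip": 100}, {"dx": 1.7, "dy": 0, "dz": -16.5, "spin": 0, "grip": 100}, {"dx": 1.7, "dy": 0, "dz": -18.5, "spin": 0, "grip": 100}, {"dx": 1.7, "dy": 0, "dz": -20, "spin": 0, "grip": 100}, {"dx": 1.7, "dy": 0, "dz": -21.5, "spin": 0, "grip": 100}, {"dx": 1.7, "dy": 0, "dz": -22.4, "spin": 0, "grip": 100}, {"dx": 1.7, "dy": 0, "dz": -22.4, "spin": 0, "grip": 100}])

```text
time_s: 4.28
tcp_pos: [0.5191, -0.1498, 0.1007]
eef_rot: [-180.0, 0.2, 0.0]
contact_force: [0.5, -0.2, -0.1]
gripper_width: 0.0878
```

servo_tool(targets=[{"dx": 0, "dy": 0, "dz": 0, "spin": 0, "grip": 95}, {"dx": 0, "dy": 0, "dz": 0, "spin": 0, "grip": 90}, {"dx": 0, "dy": 0, "dz": 0, "spin": 0, "grip": 87}, {"dx": 0, "dy": 0, "dz": 0, "spin": 0, "grip": 84}, {"dx": 0, "dy": 0, "dz": 0, "spin": 0, "grip": 82}, {"dx": 0, "dy": 0, "dz": 0, "spin": 0, "grip": 80}, {"dx": 0, "dy": 0, "dz": 0, "spin": 0, "grip": 78}, {"dx": 0, "dy": 0, "dz": 0, "spin": 0, "grip": 76}, {"dx": 0, "dy": 0, "dz": 0, "spin": 0, "grip": 74}, {"dx": 0, "dy": 0, "dz": 0, "spin": 0, "grip": 74}], squeeze=3)

```text
time_s: 5.12
tcp_pos: [0.5201, -0.1499, 0.1026]
eef_rot: [-180.0, 0.0, 0.0]
contact_force: [-2.2, 3.6, 4.1]
gripper_width: 0.0734
```

```bash
python3 - <<'E'
from h import *
s=r.get_state();print(s["time_s"],s["tcp_pos"],s["contact_force"],s["moment"],s["gripper_width"])
im=r.capture("wrist");cv2.imwrite("pics/w3.png",im);print(blues(im))
b=r.capture("side");cv2.imwrite("pics/s3.png",b)
cv2.imwrite("pics/v3.png",np.hstack([cv2.resize(im,(440,330)),cv2.resize(b[190:340,265:385],(264,330),interpolation=2)]))
E
```

```text
5.1167 [ 0.52012846 -0.14994336  0.10262372] [-2.22359481  3.58121164  4.12859844] [1.26560438 0.84369971 0.11931138] 0.0733525121394279
[([124.84, 28.54], 498), ([328.29, 366.82], 630)]
```

View pics/v3.png

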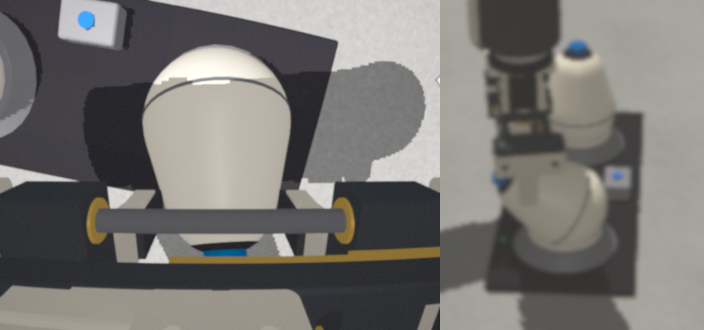

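servo_tool(targets=[{"dx": 0, "dy": 0, "dz": 0, "spin": 0, "grip": 90}, {"dx": 0, "dy": 0, "dz": 0, "spin": 0, "grip": 95}, {"dx": 0, "dy": 0.2, "dz": 0, "spin": 0, "grip": 95}, {"dx": 0, "dy": 0.2, "dz": 0, "spin": 0, "grip": 92}, {"dx": 0, "dy": 0.2, "dz": 0, "spin": 0, "grip": 90}, {"dx": 0, "dy": 0.2, "dz": 0, "spin": 0, "grip": 88}, {"dx": 0, "dy": 0.2, "dz": 0, "spin": 0, "grip": 86}, {"dx": 0, "dy": 0.2, "dz": 0, "spin": 0, "grip": 84}, {"dx": 0, "dy": 0.2, "dz": 0, "spin": 0, "grip": 82}, {"dx": 0, "dy": 0.2, "dz": 0, "spin": 0, "grip": 82}])

```text
time_s: 6.05
tcp_pos: [0.5199, -0.1484, 0.1027]
eef_rot: [180.0, 0.0, 0.0]
contact_force: [-3.1, -3.1, 2.6]
gripper_width: 0.0732
```

```bash
python3 - <<'E'
from h import *
s=r.get_state();print(s["time_s"],s["tcp_pos"],s["contact_force"],s["moment"],s["gripper_width"])
im=r.capture("wrist");cv2.imwrite("pics/w4.png",im);print(blues(im))
E
```

```text
6.05 [ 0.51994794 -0.14839611  0.10266861] [-3.10004965 -3.08627127  2.55601634] [-1.23596062  0.7120504  -0.0709975 ] 0.07320123350493518
[([127.42, 28.04], 500), ([326.35, 366.69], 654)]
```

servo_tool(targets=[{"dx": 0, "dy": -0.1, "dz": 0, "spin": 0, "grip": 82}, {"dx": 0.07, "dy": -0.1, "dz": 0.1, "spin": 0, "grip": 82}, {"dx": 0.14, "dy": -0.1, "dz": 0.19, "spin": 0, "grip": 82}, {"dx": 0.21, "dy": -0.1, "dz": 0.28, "spin": 0, "grip": 82}, {"dx": 0.29, "dy": -0.1, "dz": 0.37, "spin": 0, "grip": 82}, {"dx": 0.37, "dy": -0.1, "dz": 0.46, "spin": 0, "grip": 82}, {"dx": 0.45, "dy": -0.1, "dz": 0.55, "spin": 0, "grip": 82}, {"dx": 0.53, "dy": -0.1, "dz": 0.64, "spin": 0, "grip": 82}, {"dx": 0.61, "dy": -0.1, "dz": 0.73, "spin": 0, "grip": 82}, {"dx": 0.7, "dy": -0.1, "dz": 0.82, "spin": 0, "grip": 82}])

```text
time_s: 6.93
tcp_pos: [0.5274, -0.1489, 0.1109]
eef_rot: [-180.0, -0.0, 0.0]
contact_force: [-0.3, 0.4, 0.4]
gripper_width: 0.072
```

```bash
cat > st.py <<'E'
from h import *
import sys
s=r.get_state();print(s["time_s"],s["tcp_pos"],s["contact_force"],s["moment"],s["gripper_width"])
cal=r.get_calibration("wrist");im=r.capture("wrist");cv2.imwrite(f"pics/w{sys.argv[1]}.png",im);bl=blues(im);print(bl)
b=r.capture("side");cv2.imwrite(f"pics/s{sys.argv[1]}.png",b);sb=[q for q,_ in blues(b)];print(sb)
for p,_ in bl:
  for q in sb:
    X=tri([ray("wrist",p,cal),ray("side",q)]);e=np.linalg.norm(proj("side",X)-q)
    if e<4 and X[2]<.2: print(X.round(4),e.round(1))
E
python3 st.py 5
```

```text
6.9333 [ 0.52741856 -0.14893722  0.11085093] [-0.33388537  0.38013175  0.4348247 ] [ 0.00112715  0.37315633 -0.01488007] 0.07203997546498667
[([134.26, 45.34], 462), ([326.21, 363.92], 1012)]
[[281.77, 174.58], [84.72, 194.38], [327.0, 211.0]]
```

```bash
cat >> st.py <<'E'
p=max([x for x in bl if abs(x[0][0]-320)<60],key=lambda x:x[1])[0]
W=np.array([.571,-.149,.067])
f=lambda t:proj("wrist",W+.098*np.array([-np.sin(t),0,np.cos(t)]),cal)
print("lean by row:",[(d,f(np.radians(d)).round(0).tolist()) for d in range(-10,61,5)])
E
python3 st.py 5b; python3 - <<'E'
import cv2;cv2.imwrite("pics/v5.png",cv2.resize(cv2.imread("pics/w5b.png")[:,120:520],(400,480)))
E
```

```text
7.0333 [ 0.52760262 -0.14896288  0.11096716] [-0.35615576 -0.30082582  0.28442785] [0.01584712 0.25333044 0.06930005] 0.07210343866269452
[([134.22, 45.75], 454), ([326.27, 363.84], 1016)]
[[281.77, 174.58], [84.73, 194.43], [327.0, 211.0]]
lean by row: [(-10, [320.0, 166.0]), (-5, [320.0, 198.0]), (0, [320.0, 229.0]), (5, [320.0, 258.0]), (10, [320.0, 285.0]), (15, [320.0, 309.0]), (20, [320.0, 329.0]), (25, [320.0, 346.0]), (30, [320.0, 359.0]), (35, [320.0, 370.0]), (40, [320.0, 377.0]), (45, [320.0, 382.0]), (50, [320.0, 385.0]), (55, [320.0, 386.0]), (60, [320.0, 385.0])]
```

View pics/v5.png

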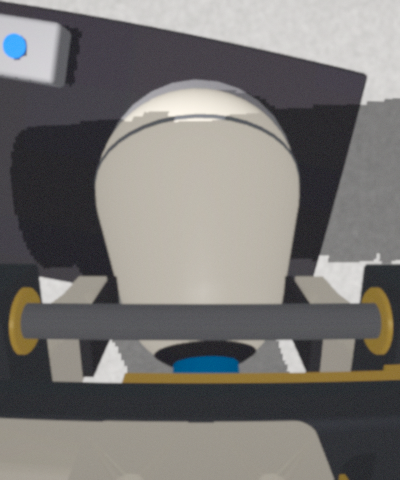

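servo_tool(targets=[{"dx": 0, "dy": 0, "dz": 0, "spin": 0, "grip": 79}, {"dx": 0.14, "dy": 0, "dz": 0.14, "spin": 0, "grip": 78}, {"dx": 0.28, "dy": 0, "dz": 0.26, "spin": 0, "grip": 78}, {"dx": 0.42, "dy": 0, "dz": 0.38, "spin": 0, "grip": 78}, {"dx": 0.56, "dy": 0, "dz": 0.5, "spin": 0, "grip": 78}, {"dx": 0.7, "dy": 0, "dz": 0.6, "spin": 0, "grip": 78}, {"dx": 0.84, "dy": 0, "dz": 0.71, "spin": 0, "grip": 78}, {"dx": 0.99, "dy": 0, "dz": 0.81, "spin": 0, "grip": 78}, {"dx": 1.14, "dy": 0, "dz": 0.91, "spin": 0, "grip": 78}, {"dx": 1.28, "dy": 0, "dz": 0.99, "spin": 0, "grip": 78}])

```text
time_s: 7.97
tcp_pos: [0.5403, -0.149, 0.1208]
eef_rot: [-180.0, -0.0, 0.0]
contact_force: [-0.3, 1.4, -0.5]
gripper_width: 0.0699
```

```bash
python3 st.py 6
```

```text
7.9667 [ 0.5403011  -0.1489786   0.12079584] [-0.29334931  1.37524931 -0.47530622] [ 0.08315951  0.30013216 -0.03387519] 0.06990780374895969
[([143.23, 71.08], 413), ([324.18, 358.57], 1746)]
[[284.82, 174.74], [84.95, 194.32], [328.0, 210.86]]
lean by row: [(-10, [320.0, 207.0]), (-5, [320.0, 235.0]), (0, [320.0, 262.0]), (5, [320.0, 287.0]), (10, [320.0, 310.0]), (15, [320.0, 331.0]), (20, [320.0, 348.0]), (25, [320.0, 363.0]), (30, [320.0, 374.0]), (35, [320.0, 383.0]), (40, [320.0, 390.0]), (45, [320.0, 394.0]), (50, [320.0, 396.0]), (55, [320.0, 396.0]), (60, [320.0, 394.0])]
```

servo_tool(targets=[{"dx": 0.17, "dy": 0, "dz": 0.09, "spin": 0, "grip": 77}, {"dx": 0.34, "dy": 0, "dz": 0.18, "spin": 0, "grip": 76}, {"dx": 0.51, "dy": 0, "dz": 0.26, "spin": 0, "grip": 76}, {"dx": 0.68, "dy": 0, "dz": 0.34, "spin": 0, "grip": 76}, {"dx": 0.85, "dy": 0, "dz": 0.41, "spin": 0, "grip": 76}, {"dx": 1.02, "dy": 0, "dz": 0.47, "spin": 0, "grip": 76}, {"dx": 1.19, "dy": 0, "dz": 0.53, "spin": 0, "grip": 76}, {"dx": 1.36, "dy": 0, "dz": 0.58, "spin": 0, "grip": 76}, {"dx": 1.54, "dy": 0, "dz": 0.63, "spin": 0, "grip": 76}, {"dx": 1.71, "dy": 0, "dz": 0.67, "spin": 0, "grip": 76}])

```text
time_s: 8.9
tcp_pos: [0.5574, -0.149, 0.1275]
eef_rot: [180.0, -0.0, 0.0]
contact_force: [-1.7, -0.3, 1.1]
gripper_width: 0.0692
```

```bash
python3 st.py 7;  python3 - <<'E'
import cv2,numpy as np
a=cv2.imread("pics/w7.png")[:,120:520];b=cv2.resize(cv2.imread("pics/s7.png")[190:340,265:385],(384,480),interpolation=2)
cv2.imwrite("pics/v7.png",np.hstack([a,b]))
E
```

```text
8.9 [ 0.55738333 -0.14900453  0.12747928] [-1.68573129 -0.26174413  1.14841879] [-0.00665668  0.44700843  0.02161028] 0.06915541405950047
[([149.89, 100.95], 372), ([323.6, 355.97], 2289)]
[[288.45, 174.72], [85.12, 194.28]]
lean by row: [(-10, [320.0, 254.0]), (-5, [320.0, 280.0]), (0, [320.0, 304.0]), (5, [320.0, 326.0]), (10, [320.0, 346.0]), (15, [320.0, 364.0]), (20, [320.0, 379.0]), (25, [320.0, 391.0]), (30, [320.0, 401.0]), (35, [320.0, 408.0]), (40, [320.0, 413.0]), (45, [320.0, 416.0]), (50, [320.0, 417.0]), (55, [320.0, 416.0]), (60, [320.0, 414.0])]
```

View pics/v7.png

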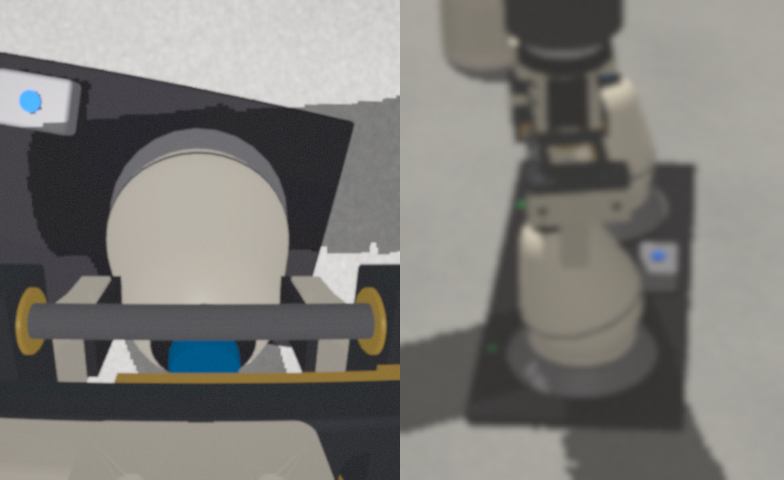

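servo_tool(targets=[{"dx": 0.14, "dy": 0, "dz": 0.03, "spin": 0, "grip": 76}, {"dx": 0.28, "dy": 0, "dz": 0.06, "spin": 0, "grip": 76}, {"dx": 0.42, "dy": 0, "dz": 0.08, "spin": 0, "grip": 76}, {"dx": 0.56, "dy": 0.05, "dz": 0.1, "spin": 0, "grip": 76}, {"dx": 0.7, "dy": 0.05, "dz": 0.12, "spin": 0, "grip": 76}, {"dx": 0.84, "dy": 0.1, "dz": 0.14, "spin": 0, "grip": 76}, {"dx": 0.98, "dy": 0.1, "dz": 0.15, "spin": 0, "grip": 76}, {"dx": 1.12, "dy": 0.1, "dz": 0.16, "spin": 0, "grip": 76}, {"dx": 1.26, "dy": 0.1, "dz": 0.16, "spin": 0, "grip": 76}, {"dx": 1.4, "dy": 0.1, "dz": 0.16, "spin": 0, "grip": 76}])

```text
time_s: 9.83
tcp_pos: [0.5714, -0.148, 0.1291]
eef_rot: [180.0, -0.0, 0.0]
contact_force: [-1.3, -0.9, 3.2]
gripper_width: 0.0691
```

```bash
python3 st.py 8
```

```text
9.8333 [ 0.57144848 -0.14797567  0.12908228] [-1.26275971 -0.94310197  3.16723136] [-0.41361841  0.45205186 -0.01779002] 0.06907896309296153
[([154.22, 123.77], 365), ([322.17, 355.51], 2360)]
[[290.2, 174.67], [85.2, 194.29]]
lean by row: [(-10, [323.0, 292.0]), (-5, [323.0, 316.0]), (0, [323.0, 339.0]), (5, [323.0, 359.0]), (10, [323.0, 378.0]), (15, [322.0, 394.0]), (20, [322.0, 407.0]), (25, [322.0, 418.0]), (30, [322.0, 426.0]), (35, [322.0, 432.0]), (40, [322.0, 436.0]), (45, [322.0, 437.0]), (50, [322.0, 437.0]), (55, [322.0, 436.0]), (60, [322.0, 433.0])]
```

servo_tool(targets=[{"dx": 0, "dy": 0, "dz": 0, "spin": 0, "grip": 80}, {"dx": 0, "dy": 0, "dz": 0, "spin": 0, "grip": 90}, {"dx": 0, "dy": 0, "dz": 0, "spin": 0, "grip": 100}, {"dx": 0, "dy": 0, "dz": 0, "spin": 0, "grip": 100}, {"dx": 0, "dy": 0, "dz": 2, "spin": 0, "grip": 100}, {"dx": 0, "dy": 0, "dz": 6, "spin": 0, "grip": 100}, {"dx": 0, "dy": 0, "dz": 10, "spin": 0, "grip": 100}, {"dx": -3, "dy": 0, "dz": 13, "spin": 0, "grip": 100}, {"dx": -6, "dy": 0, "dz": 15, "spin": 0, "grip": 100}, {"dx": -9, "dy": 0, "dz": 15, "spin": 0, "grip": 100}])

```text
time_s: 10.77
tcp_pos: [0.4823, -0.1483, 0.2834]
eef_rot: [180.0, -0.4, 0.0]
contact_force: [0.4, -0.2, 0.9]
gripper_width: 0.0878
```

servo_tool(targets=[{"dx": 0, "dy": 0, "dz": 0, "spin": 0, "grip": 100}, {"dx": 0, "dy": 0, "dz": 0, "spin": 0, "grip": 100}, {"dx": 0, "dy": 0, "dz": 0, "spin": 0, "grip": 100}, {"dx": 0, "dy": 0, "dz": 0, "spin": 0, "grip": 100}, {"dx": 0, "dy": 0, "dz": 0, "spin": 0, "grip": 100}, {"dx": 0, "dy": 0, "dz": 0, "spin": 0, "grip": 100}, {"dx": 0, "dy": 0, "dz": 0, "spin": 0, "grip": 100}, {"dx": 0, "dy": 0, "dz": 0, "spin": 0, "grip": 100}, {"dx": 0, "dy": 0, "dz": 0, "spin": 0, "grip": 100}, {"dx": 0, "dy": 0, "dz": 0, "spin": 0, "grip": 100}])

```text
time_s: 11.6
tcp_pos: [0.4813, -0.148, 0.2788]
eef_rot: [180.0, 0.0, 0.0]
contact_force: [0.2, -1.5, -0.0]
gripper_width: 0.0876
```

```bash
cat > look.py <<'E'
from h import *
import sys
from scipy.optimize import least_squares
s=r.get_state();print(s["time_s"],s["tcp_pos"],s["contact_force"])
cs={};B={}
for c in ["wrist","scene","side"]:
    cs[c]=r.get_calibration(c);im=r.capture(c);cv2.imwrite(f"pics/{c}{sys.argv[1]}.png",im);B[c]=blues(im);print(c,B[c])
def near(c,P):
    e=proj(c,P,cs[c]);q=[p for p,a in B[c] if np.hypot(*(np.array(p)-e))<25]
    return min(q,key=lambda p:np.hypot(*(np.array(p)-e))) if q else None
for nm,P in [("lamp",[.571,-.149,.163]),("lamp_b",[.6125,.085,.163]),("box",[.649,-.043,.032])]:
    q={c:near(c,P) for c in cs};q={c:v for c,v in q.items() if v}
    print(nm,"z-plane",{c:atz(c,v,P[2],cs[c]).round(4).tolist()[:2] for c,v in q.items()},
      "tri",tri([ray(c,v,cs[c]) for c,v in q.items()]).round(4) if len(q)>1 else None)
c=cs["wrist"];print("well proj",proj("wrist",[.571,-.149,.067],c),proj("wrist",[.571,-.149,.034],c))
a=cv2.imread(f"pics/wrist{sys.argv[1]}.png")[:300];b=cv2.resize(cv2.imread(f"pics/side{sys.argv[1]}.png")[190:340,265:385],(320,400),interpolation=2);d=cv2.resize(cv2.imread(f"pics/scene{sys.argv[1]}.png")[160:320,230:400],(425,400),interpolation=2)
cv2.imwrite(f"pics/v{sys.argv[1]}.png",np.hstack([cv2.copyMakeBorder(cv2.resize(a[:,180:460],(330,353)),0,47,0,0,0),d,b])[:, :])
E
python3 look.py 9; python3 - <<'E'
import cv2;i=cv2.imread("pics/v9.png");cv2.imwrite("pics/v9s.png",cv2.resize(i,(800,int(i.shape[0]*800/i.shape[1]))))
E
```

```text
11.6 [ 0.4812624  -0.14800915  0.27879827] [ 0.23354836 -1.52154851 -0.03485228]
wrist [([210.71, 34.29], 149), ([5.66, 55.69], 420), ([322.3, 118.33], 1202)]
scene [([549.12, 62.31], 756), ([283.04, 188.56], 57), ([339.93, 245.37], 82), ([293.71, 253.5], 14), ([487.13, 314.29], 937)]
side [([299.22, 173.5], 18), ([82.66, 195.22], 58), ([327.0, 211.0], 31), ([320.19, 252.71], 31)]
lamp z-plane {'wrist': [0.5622, -0.1494], 'scene': [0.5663, -0.1494], 'side': [0.5639, -0.1543]} tri [ 0.5638 -0.1502  0.1604]
lamp_b z-plane {'wrist': [0.6111, 0.0745], 'scene': [0.615, 0.0861], 'side': [0.6106, 0.0827]} tri [0.6119 0.083  0.1589]
box z-plane {'wrist': [0.6495, -0.0408], 'scene': [0.6486, -0.0449]} tri [ 0.6494 -0.0426  0.0356]
well proj [321.43310926 113.58122645] [321.36670368 115.5762255 ]
```

View pics/v9s.png

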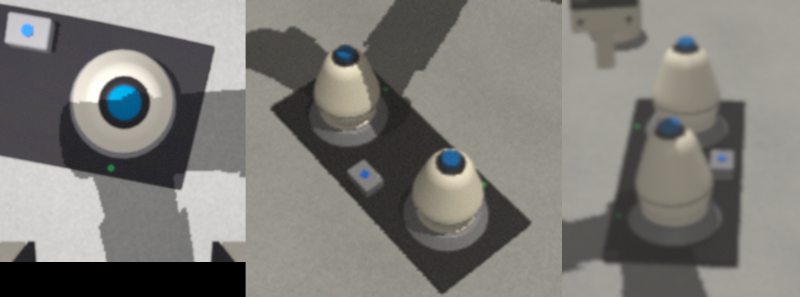

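The lamp now stands nearly upright, with the switch concentric in the shell. I'll measure the remaining lean as shell centre against switch in the wrist picture.

```bash
python3 - <<'E'
from h import *
im=cv2.imread("pics/wrist9.png");cal=r.get_calibration("wrist")
best=[d for d in r.cut_out("lamp","wrist")]
for d in best[:3]: print(d["p"],d["extent"])
h=cv2.cvtColor(im,cv2.COLOR_BGR2HSV)
d=min(best,key=lambda d:abs((d["extent"][0]+d["extent"][2])/2-321)+abs((d["extent"][1]+d["extent"][3])/2-116))
cn=max(cv2.findContours(d["mask"].astype(np.uint8),0,1)[0],key=cv2.contourArea)
print("ellipse",cv2.fitEllipse(cn),cv2.minEnclosingCircle(cn))
e=cv2.fitEllipse(cn)[0];print("sphere",atz("wrist",e,.067,cal),"switch",atz("wrist",(322.3,118.3),.165,cal))
# switch+ring dark disc
for P in [(.571,-.149),(.566,-.149),(.566,-.151)]: print(P,proj("wrist",[*P,.067],cal).round(1),proj("wrist",[*P,.165],cal).round(1))
c=np.array(cal["extrinsics"]);print(c[:3,3])
E
```

```text
0.91 [263.3, 57.9, 374.4, 171.7]
0.73 [2.2, 13.2, 127.8, 130.1]
ellipse ((319.52947998046875, 115.46663665771484), (112.63137817382812, 116.6028823852539), 4.884122371673584) ((319.7986145019531, 115.03472137451172), 58.8562126159668)
sphere [ 0.56933569 -0.14724411  0.067     ] switch [ 0.56213756 -0.14939415  0.165     ]
(0.571, -0.149) [321.4 113.6] [321.7 104.7]
(0.566, -0.149) [321.4 119.2] [321.7 112.4]
(0.566, -0.151) [323.6 119.2] [324.7 112.4]
[ 0.54918122 -0.14828131  0.43700384]
```

servo_tool(targets=[{"dx": 1, "dy": 0, "dz": 0, "spin": 0, "grip": 100}, {"dx": 2, "dy": 0, "dz": 0, "spin": 0, "grip": 100}, {"dx": 2, "dy": 0, "dz": 0, "spin": 0, "grip": 100}, {"dx": 2, "dy": 0, "dz": 0, "spin": 0, "grip": 100}, {"dx": 2, "dy": 0, "dz": 0, "spin": 0, "grip": 100}, {"dx": 2, "dy": 0, "dz": 0, "spin": 0, "grip": 100}, {"dx": 2, "dy": 0, "dz": 0, "spin": 0, "grip": 100}, {"dx": 2, "dy": 0, "dz": 0, "spin": 0, "grip": 100}, {"dx": 2, "dy": 0, "dz": 0, "spin": 0, "grip": 100}, {"dx": 2, "dy": 0, "dz": 0, "spin": 0, "grip": 100}])

```text
time_s: 12.63
tcp_pos: [0.5011, -0.148, 0.2791]
eef_rot: [-180.0, -0.0, 0.0]
contact_force: [-1.0, 0.3, -0.1]
gripper_width: 0.0878
```

```bash
cat > top.py <<'E'
from h import *
import sys
cal=r.get_calibration("wrist");im=r.capture("wrist");cv2.imwrite(f"pics/top{sys.argv[1]}.png",im)
T=np.array(cal["extrinsics"]);print("cam",T[:3,3])
p=min(blues(im),key=lambda x:np.hypot(x[0][0]-321,x[0][1]-135));sw=atz("wrist",p[0],.165,cal);print("switch",p,sw)
h=cv2.cvtColor(im,cv2.COLOR_BGR2HSV).astype(int)
D=r.cut_out("lamp","wrist");d=min(D,key=lambda d:abs((d["extent"][0]+d["extent"][2])/2-321))
cn=max(cv2.findContours(d["mask"].astype(np.uint8),0,1)[0],key=cv2.contourArea)
rays=[ray("wrist",q[0],cal) for q in cn.astype(float)]
# sphere centre: fit silhouette at tangent distance .052 with z=.067
from scipy.optimize import least_squares
def f(x):
    C=np.array([x[0],x[1],.067]);return [np.linalg.norm(np.cross(C-o,v))-x[2] for o,v in rays]
s=least_squares(f,[.569,-.149,.052],loss="soft_l1",f_scale=.001);print("sphere",s.x,"rms",np.std(s.fun))
l=sw[:2]-s.x[:2];print("lean deg x,y",np.degrees(l/.098))
E
python3 top.py 1;python3 -c "
import cv2;cv2.imwrite('pics/t1.png',cv2.resize(cv2.imread('pics/top1.png')[50:230,220:420],(600,540),interpolation=2))"
```

```text
cam [ 0.56905882 -0.14828243  0.43712868]
switch ([321.4, 146.66], 1296) [ 0.5631817  -0.14879856  0.165     ]
sphere [ 0.56789548 -0.14717237  0.05164661] rms 0.00047734799909383206
lean deg x,y [-2.75591522 -0.95075291]
```

View pics/t1.png

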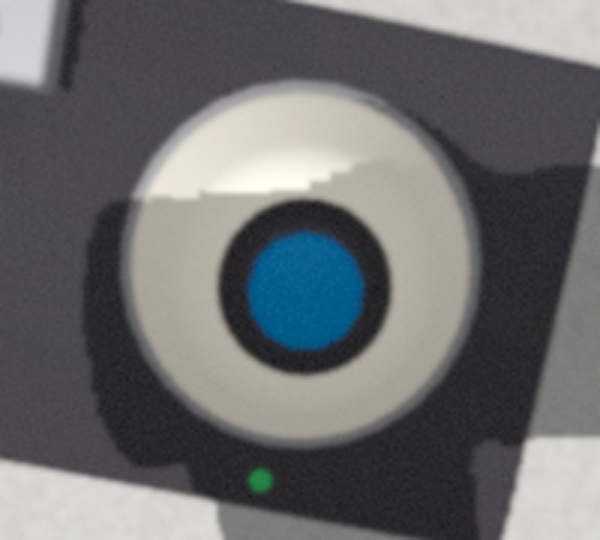

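servo_tool(targets=[{"dx": 3.4, "dy": 0, "dz": 0, "spin": 0, "grip": 100}, {"dx": 6.4, "dy": 0, "dz": 0, "spin": 0, "grip": 100}, {"dx": 6.4, "dy": 0, "dz": -4, "spin": 0, "grip": 100}, {"dx": 6.4, "dy": 0, "dz": -8, "spin": 0, "grip": 100}, {"dx": 6.4, "dy": 0, "dz": -11, "spin": 0, "grip": 100}, {"dx": 6.4, "dy": 0, "dz": -13, "spin": 0, "grip": 100}, {"dx": 6.4, "dy": 0, "dz": -14.4, "spin": 0, "grip": 100}, {"dx": 6.4, "dy": 0, "dz": -15, "spin": 0, "grip": 95}, {"dx": 6.4, "dy": 0, "dz": -15, "spin": 0, "grip": 90}, {"dx": 6.4, "dy": 0, "dz": -15, "spin": 0, "grip": 86}])

```text
time_s: 13.57
tcp_pos: [0.5656, -0.1481, 0.1295]
eef_rot: [180.0, -0.0, 0.0]
contact_force: [-0.2, 0.1, 0.5]
gripper_width: 0.0779
```

servo_tool(targets=[{"dx": 0, "dy": 0, "dz": 0, "spin": 0, "grip": 82}, {"dx": 0, "dy": 0, "dz": 0, "spin": 0, "grip": 79}, {"dx": 0, "dy": 0, "dz": 0, "spin": 0, "grip": 76}, {"dx": 0, "dy": 0, "dz": 0, "spin": 0, "grip": 76}, {"dx": 0, "dy": 0, "dz": 0, "spin": 0, "grip": 76}, {"dx": 0.1, "dy": 0.05, "dz": 0, "spin": 0, "grip": 76}, {"dx": 0.2, "dy": 0.1, "dz": 0, "spin": 0, "grip": 76}, {"dx": 0.3, "dy": 0.1, "dz": 0, "spin": 0, "grip": 76}, {"dx": 0.3, "dy": 0.1, "dz": 0, "spin": 0, "grip": 76}, {"dx": 0.3, "dy": 0.1, "dz": 0, "spin": 0, "grip": 76}])

```text
time_s: 14.4
tcp_pos: [0.5684, -0.1471, 0.129]
eef_rot: [180.0, -0.0, 0.0]
contact_force: [-0.5, -0.3, 4.5]
gripper_width: 0.0694
```

servo_tool(targets=[{"dx": 0, "dy": 0, "dz": 0, "spin": 0, "grip": 80}, {"dx": 0, "dy": 0, "dz": 0, "spin": 0, "grip": 90}, {"dx": 0, "dy": 0, "dz": 0, "spin": 0, "grip": 100}, {"dx": 0, "dy": 0, "dz": 0, "spin": 0, "grip": 100}, {"dx": 0, "dy": 0, "dz": 2, "spin": 0, "grip": 100}, {"dx": 0, "dy": 0, "dz": 6, "spin": 0, "grip": 100}, {"dx": 0, "dy": 0, "dz": 10, "spin": 0, "grip": 100}, {"dx": -2, "dy": 0, "dz": 13, "spin": 0, "grip": 100}, {"dx": -4, "dy": 0, "dz": 15, "spin": 0, "grip": 100}, {"dx": -6.7, "dy": 0, "dz": 15, "spin": 0, "grip": 100}])

```text
time_s: 15.23
tcp_pos: [0.5032, -0.1472, 0.2833]
eef_rot: [180.0, -0.4, 0.0]
contact_force: [1.4, -0.1, 0.8]
gripper_width: 0.0875
```

servo_tool(targets=[{"dx": 0, "dy": 0, "dz": 0, "spin": 0, "grip": 100}, {"dx": 0, "dy": 0, "dz": 0, "spin": 0, "grip": 100}, {"dx": 0, "dy": 0, "dz": 0, "spin": 0, "grip": 100}, {"dx": 0, "dy": 0, "dz": 0, "spin": 0, "grip": 100}, {"dx": 0, "dy": 0, "dz": 0, "spin": 0, "grip": 100}, {"dx": 0, "dy": 0, "dz": 0, "spin": 0, "grip": 100}, {"dx": 0, "dy": 0, "dz": 0, "spin": 0, "grip": 100}, {"dx": 0, "dy": 0, "dz": 0, "spin": 0, "grip": 100}, {"dx": 0, "dy": 0, "dz": 0, "spin": 0, "grip": 100}, {"dx": 0, "dy": 0, "dz": 0, "spin": 0, "grip": 100}])

```text
time_s: 16.07
tcp_pos: [0.5013, -0.147, 0.2789]
eef_rot: [-180.0, 0.0, 0.0]
contact_force: [-1.1, -0.7, 0.5]
gripper_width: 0.0876
```

```bash
python3 top.py 2
```

```text
cam [ 0.56927132 -0.14727684  0.43686141]
switch ([320.53, 143.03], 1302) [ 0.56571881 -0.14720718  0.165     ]
sphere [ 0.56760333 -0.14727061  0.0520097 ] rms 0.0003964664352300887
lean deg x,y [-1.10178683  0.03708775]
```

Lean is now about 1° in x and 0° in y. Next: close the fingers, go above the switch and press.

servo_tool(targets=[{"dx": 2, "dy": 0, "dz": 0, "spin": 0, "grip": 70}, {"dx": 5, "dy": 0, "dz": 0, "spin": 0, "grip": 40}, {"dx": 6.5, "dy": 0, "dz": 0, "spin": 0, "grip": 0}, {"dx": 6.5, "dy": 0, "dz": 0, "spin": 0, "grip": 0}, {"dx": 6.5, "dy": 0, "dz": 0, "spin": 0, "grip": 0}, {"dx": 6.5, "dy": 0, "dz": -3, "spin": 0, "grip": 0}, {"dx": 6.5, "dy": 0, "dz": -6, "spin": 0, "grip": 0}, {"dx": 6.5, "dy": 0, "dz": -8.5, "spin": 0, "grip": 0}, {"dx": 6.5, "dy": 0, "dz": -10, "spin": 0, "grip": 0}, {"dx": 6.5, "dy": 0, "dz": -10.5, "spin": 0, "grip": 0}])

```text
time_s: 17.0
tcp_pos: [0.5638, -0.1469, 0.1714]
eef_rot: [-180.0, 0.2, -0.0]
contact_force: [0.6, 0.4, 0.4]
gripper_width: 0.0266
```

servo_tool(targets=[{"dx": 0, "dy": 0, "dz": 0, "spin": 0, "grip": 0}, {"dx": 0, "dy": 0, "dz": -0.2, "spin": 0, "grip": 0}, {"dx": 0, "dy": 0, "dz": -0.4, "spin": 0, "grip": 0}, {"dx": 0, "dy": 0, "dz": -0.6, "spin": 0, "grip": 0}, {"dx": 0, "dy": 0, "dz": -0.7, "spin": 0, "grip": 0}, {"dx": 0, "dy": 0, "dz": -0.8, "spin": 0, "grip": 0}, {"dx": 0, "dy": 0, "dz": -0.9, "spin": 0, "grip": 0}, {"dx": 0, "dy": 0, "dz": -1.0, "spin": 0, "grip": 0}, {"dx": 0, "dy": 0, "dz": -1.1, "spin": 0, "grip": 0}, {"dx": 0, "dy": 0, "dz": -1.1, "spin": 0, "grip": 0}])

```text
time_s: 17.83
tcp_pos: [0.5665, -0.1471, 0.1632]
eef_rot: [180.0, -0.0, 0.0]
contact_force: [-0.1, 0.4, 3.2]
gripper_width: 0.0004
```

servo_tool(targets=[{"dx": 0, "dy": 0, "dz": -0.05, "spin": 0, "grip": 0}, {"dx": 0, "dy": 0, "dz": -0.1, "spin": 0, "grip": 0}, {"dx": 0, "dy": 0, "dz": -0.15, "spin": 0, "grip": 0}, {"dx": 0, "dy": 0, "dz": -0.2, "spin": 0, "grip": 0}, {"dx": 0, "dy": 0, "dz": -0.22, "spin": 0, "grip": 0}, {"dx": 0, "dy": 0, "dz": -0.24, "spin": 0, "grip": 0}, {"dx": 0, "dy": 0, "dz": -0.26, "spin": 0, "grip": 0}, {"dx": 0, "dy": 0, "dz": -0.26, "spin": 0, "grip": 0}, {"dx": 0, "dy": 0, "dz": -0.26, "spin": 0, "grip": 0}, {"dx": 0, "dy": 0, "dz": -0.26, "spin": 0, "grip": 0}])

```text
time_s: 18.67
tcp_pos: [0.5667, -0.1471, 0.1612]
eef_rot: [180.0, -0.1, 0.0]
contact_force: [-0.3, -0.3, 7.1]
gripper_width: 0.0008
```

servo_tool(targets=[{"dx": 0, "dy": 0, "dz": -0.05, "spin": 0, "grip": 0}, {"dx": 0, "dy": 0, "dz": -0.08, "spin": 0, "grip": 0}, {"dx": 0, "dy": 0, "dz": -0.08, "spin": 0, "grip": 0}, {"dx": 0, "dy": 0, "dz": -0.08, "spin": 0, "grip": 0}, {"dx": 0, "dy": 0, "dz": -0.08, "spin": 0, "grip": 0}, {"dx": 0, "dy": 0, "dz": -0.08, "spin": 0, "grip": 0}, {"dx": 0, "dy": 0, "dz": -0.08, "spin": 0, "grip": 0}, {"dx": 0, "dy": 0, "dz": -0.08, "spin": 0, "grip": 0}, {"dx": 0, "dy": 0, "dz": -0.08, "spin": 0, "grip": 0}, {"dx": 0, "dy": 0, "dz": -0.08, "spin": 0, "grip": 0}])

```text
time_s: 19.5
tcp_pos: [0.5672, -0.1473, 0.161]
eef_rot: [180.0, -0.1, 0.0]
contact_force: [0.2, 0.2, 11.3]
gripper_width: 0.0004
```

servo_tool(targets=[{"dx": 0, "dy": 0, "dz": 0.2, "spin": 0, "grip": 0}, {"dx": 0, "dy": 0, "dz": 0.5, "spin": 0, "grip": 0}, {"dx": 0, "dy": 0, "dz": 1, "spin": 0, "grip": 0}, {"dx": 0, "dy": 0, "dz": 3, "spin": 0, "grip": 0}, {"dx": 0, "dy": 0, "dz": 6, "spin": 0, "grip": 0}, {"dx": 0, "dy": 0, "dz": 9, "spin": 0, "grip": 0}, {"dx": -2, "dy": 0, "dz": 12, "spin": 0, "grip": 0}, {"dx": -5, "dy": 0, "dz": 12, "spin": 0, "grip": 0}, {"dx": -6.5, "dy": 0, "dz": 12, "spin": 0, "grip": 0}, {"dx": -6.5, "dy": 0, "dz": 12, "spin": 0, "grip": 0}])

```text
time_s: 20.33
tcp_pos: [0.4983, -0.1469, 0.2803]
eef_rot: [-179.9, -0.0, -0.0]
contact_force: [0.7, -0.8, -0.8]
gripper_width: 0.0006
```

```bash
sleep 0; python3 top.py 3; python3 look.py 10; python3 - <<'E'
import cv2;i=cv2.imread("pics/v10.png");cv2.imwrite("pics/v10s.png",cv2.resize(i,(800,int(i.shape[0]*800/i.shape[1]))))
E
```

```text
cam [ 0.56621804 -0.14734099  0.43839858]
switch ([320.72, 138.85], 1296) [ 0.56562909 -0.14709979  0.165     ]
sphere [ 0.41899004 -0.67762105  0.66130115] rms 0.0019706432412669563
lean deg x,y [ 85.73264279 310.16968473]
20.4333 [ 0.50063413 -0.14690689  0.27977396] [ 1.09762934 -0.1551604  -0.17890339]
wrist [([213.11, 55.27], 149), ([7.98, 82.98], 609), ([320.61, 142.2], 1290)]
scene [([549.07, 62.43], 754), ([283.1, 189.4], 60), ([340.06, 245.48], 85), ([293.6, 253.4], 15), ([487.11, 314.38], 939)]
side [([82.97, 195.14], 66), ([327.0, 211.0], 31), ([319.95, 253.45], 20)]
lamp z-plane {'wrist': [0.5657, -0.1471], 'scene': [0.5684, -0.1473], 'side': [0.5629, -0.1579]} tri [ 0.565  -0.1487  0.1579]
lamp_b z-plane {'wrist': [0.6118, 0.0769], 'scene': [0.615, 0.0866], 'side': [0.6106, 0.0827]} tri [0.6121 0.084  0.1592]
box z-plane {'wrist': [0.6495, -0.0409], 'scene': [0.6485, -0.0454]} tri [ 0.6495 -0.0428  0.0362]
well proj [322.64969829 135.22611249] [322.49640811 135.4430454 ]
```

View pics/v10s.png

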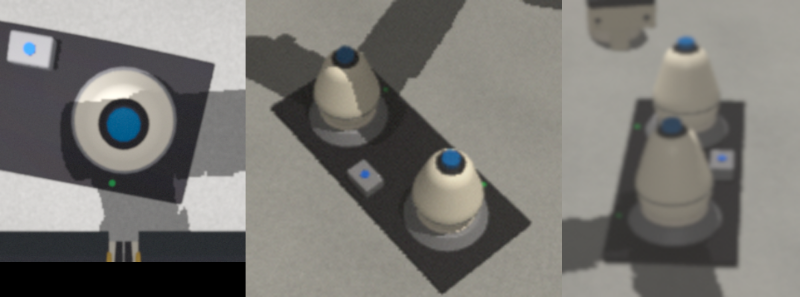

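```bash
python3 -c "
from plant import r
print(r.close_job(),r.get_state()['time_s'])"
```

```text
the job is handed in; nothing more can be done
the job is handed in; nothing more can be done
```

The slumped lamp, in the −y well, now stands upright on its own and its switch has been pressed. I handed the job in at about 20 s of the 72 s allowed.

- **Tipping:** I held the tip ball between the pads at 3 N and swung it up along an arc about its seat. A fresh hold then took out a remaining lean of about 3°. Readings at the wrist stayed at or below about 6 N.
- **Pressing:** I pressed the switch centrally with closed fingers. At 11.3 N the fingers stopped about 4 mm below the switch's rest height, well past the 5 N needed for full travel. I then backed off, so the robot touches nothing.

**Last checks:**
- Before the press, the overhead measurement gave a lean of about 1° in x and 0° in y.
- After the press, the switch measured within 0.2 mm of the same spot.
- The neighbour's switch has not moved in the pictures.
- The tub and trowel were never approached. I did not measure them again at the end.

**Check that failed or disagreed:**
- The shell fit in the wrist picture after the press failed and gave meaningless values, so I relied on the switch position and the scene and side pictures.
- The side picture's blue spot on the lamp, partly in shadow, read about 10 mm off in y from the other two cameras.

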